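# Seat the sample under the telescoping camera and hold the boom out

### The job

Set the black fob down gently, lying flat and centred, on top of the station's small round post and let go of it. Then take the boom's upright white handle so that its orange button is squeezed in, and draw the telescoping boom out past its first stop until it is fully extended at its second stop, with the camera over the fob. The boom springs back by itself, so finish while still gripping the handle and holding the boom fully out; do not disturb the fob on the post or anything else on the bench.

Things in the scene. Friction and masses are not known exactly. Their poses are not given: they have to be found in the camera images.
- fob_black: Loose black plastic sample, 35 g: flat disc 42 mm in diameter, 12 mm thick, with a tab 16 mm wide and 9 mm high that reaches 38 mm from the disc's centre along the fob's +x; thin grey circle on top. Lies flat on the bench. Origin: centre of the disc's underside; z up. Grasp the disc across its y axis (clear of the tab).
- fob_white: Same shape and size as the black fob, but white. A bystander: leave it alone. Black and white may lie on either side of the station.
- station: Fixed inspection station. Black base plate: its x from -180 to +140 mm, 120 mm wide, 18 mm high; grey boom housing: x -180 to -80 mm, 70 mm wide, 125 mm high (red-topped stud on it to 141 mm); steel post at x = +85 mm. Origin: underside, on the bench; +x is the level direction in which the boom pulls out, from housing to post; z up.
- post_top (a point): Centre of the top face of the station's upright round post: the face is 28 mm in diameter, dark rubber, 50 mm above the bench, at x = +85 mm, y = 0 of the station. Axes as the station's.
- handle: Upright white handle on the boom's black camera head: 28 mm along x (the pull direction), 18 mm thick along y. Origin: mid-handle level with the button's centre, 152 mm above the bench; the handle reaches 25 mm above and 37 mm below it. Boom in: at x = -45, y = 0 mm of the station; fully out: x = +85 mm, over the post. Axes as the station's. Slides only along x.
- release (a joint): Orange button, 20 mm in diameter, 7 mm proud of the handle's +y face, level with its origin. 0 = out, 0.006 m = fully in; springs out (2 N to start, 4.5 N fully in). Squeeze handle and button between the fingers along y: 25 mm wide, 19 mm with it in. Less than about 4.5 mm in, a latch keeps the boom in; clear of home, the latch is free.
- lens (a point): Centre of the lens face under the camera head (40 x 44 x 30 mm): 76 mm above the bench, straight below the handle.
- boom_inner (a joint): Slide of the boom's inner stage (with camera head and handle): 0 = in, 0.065 m = at its stop. It comes out first, against about 1.5 to 2 N; its end is the first stop of the boom (handle 65 mm from home).
- boom_mid (a joint): Slide of the boom's middle stage: 0 = in, 0.065 m = at its stop. It follows once the inner stage is at its stop, against about 5 to 6.5 N; its end is the second stop (handle 130 mm from home). Both stages are drawn back in by springs when the handle is let go.
- jig: Black clamping jig with a brass rail, 150 x 120 x 38 mm, loose; origin under its centre. Bystander.
- nest: Black sample nest plate, 170 x 100 x 20 mm, loose; origin under its centre. Bystander.
- screwdriver: Screwdriver lying on the bench. Bystander.
- weight: Brass weight with a knob, 48 mm in diameter, 58 mm high; origin under its centre. Bystander.
- bottle: Small white closed bottle, 52 mm in diameter, 85 mm high; origin under its centre. Bystander.
Things that resemble listed ones, but are neither listed nor needed, are in the scene too. There is more than one size of the fob_black; the one meant has the size given above.

How it is judged (in metres and radians):
On the way, in this order (a step that is already met when the one before it is completed fails the run):
1. the black fob lies flat on the post, released and at rest, the boom still in (horizontal distance between fob_black and post_top below 0.01 m and z of fob_black in the frame of post_top between -0.004 and 0.005 m and angle between fob_black's own z axis and vertical below 0.15 rad and linear speed of fob_black below 0.03 m/s and contact force between the fingers and fob_black below 0.05 N and value of joint each of boom_inner, boom_mid below 0.01 m), for 0.2 s.
2. the orange button is squeezed in (value of joint release above 0.0045 m and contact force between the fingers and handle above 1 N), for 0.05 s.
3. the boom is drawn out to its second stop (value of joint each of boom_mid, boom_inner above 0.059 m), for 0.2 s.
At the end, for the whole second after the job is handed in: Both boom stages are within 6 mm of their stops (joints above 0.059 m) and the fingers hold the handle (over 2 N); the black fob lies flat (within 0.15 rad), untouched and at rest on the post, its centre within 10 mm of the post's axis (all of step 3 and contact force between the fingers and handle above 2 N and horizontal distance between fob_black and post_top below 0.01 m and z of fob_black in the frame of post_top between -0.004 and 0.005 m and angle between fob_black's own z axis and vertical below 0.15 rad and linear speed of fob_black below 0.03 m/s and contact force between the fingers and fob_black below 0.05 N); the arm keeps its last pose, push and grip.
It fails at once if the black fob is dropped or slammed onto the post (faster than 0.5 m/s close above it) (horizontal distance between fob_black and post_top below 0.03 m and z of fob_black in the frame of post_top below 0.02 m and linear speed of fob_black above 0.5 m/s).
It fails at once if a bystander is moved more than 30 mm (distance of any of fob_white, jig, nest, screwdriver, weight, bottle from where it was at the start of the episode above 0.03 m).
It also fails if it takes over 58 s, if anything falls off the work surface, if the arm or the gripper's body presses on something with over 40 N, if the wrist force passes 120 N, or if a joint passes its speed limit or range.

### The arm

A 6-joint arm with a two-finger parallel gripper is mounted at the origin on the work surface. World frame = base frame: x ahead of the robot, y to its left, z up, the work surface at z = 0. Lengths are in mm, angles in rad, forces in N, time in s.
With the tool pointing down it reaches from about 275 to 825 mm from the base axis. Payload 4.9 kg.
Tool frame: the origin (TCP) lies at the very end of the fingers, on their centre line; the grasp point (between the pads) lies 19 mm behind it; z points along the fingers, y is the line along which they close (so a half turn about z gives the same grasp; the last joint's range is limited). The gripper opens to 85 mm and grips with 20 to 120 N. Pads are 22 mm wide; open, the fingers measure 114 mm over their backs; the gripper's body (76 mm by 85 mm) begins 54 mm behind the grasp point. The pads swing forward as they close: fully open they stand 13 mm farther back than shut.
Start: joints at [-1.27, 0.326, -0.193, 1.052, 0, 1.437], TCP at [231.69, -498.837, 231.281] pointing down, gripper open.
Joint ranges: [-2.65, 2.65], [-0.97, 1.79], [-1.3, 1.35], [-1.93, 2.1], [-1.47, 1.37], [-3.14, 3.14]. Speed limits (rad/s): [2.57, 2.57, 3.14, 3.14, 3.14, 3.14].

### API

Orientations are given as [roll, pitch, yaw] about the fixed x, y, z axes, in that order (R = Rz(yaw) Ry(pitch) Rx(roll)).
In Python, from bench import bot, solve_ik, imaging gives the robot as it stands. Calls block until the motion is done:
- bot.move_ptp(position, orientation): joint-space move of the TCP to a pose.
- bot.movel(position, rot=None, max_speed=150, threshold=None): straight line of the TCP; rot=None keeps the orientation; max_speed is the mean speed in mm/s. With threshold (N) it stops when the force on the tool has changed by that much, and returns True; else False.
- bot.move_j(angles): joint-space move.
- bot.grip(opening, effort=None): opening from 0.0 (shut) to 1.0 (fully open); effort is the grip in N (None keeps the last); returns when the fingers have stopped.
- bot.dwell(seconds).
- solve_ik(position, orientation): joint angles nearest the present ones, or None.
- bot.get_state(): the state.
- imaging.capture(name): name is "scene" or "top" or "wrist"; returns the picture (420x560x3 uint8, blue, green, red); there is no depth.
- imaging.camera_model(name): a dict with "K" (3x3 intrinsics, pixels), "k1" (the pictures are not rectified: a ray, as slopes to the right and down, at radius r is drawn at 1 + k1 r^2 times it, then the intrinsics apply), "position" and "rotation" of the camera in the world. Camera axes: x right, y up, looking along -z (the intrinsics and any distortion apply to the point x, -y, -z); pixel columns grow to the right and rows downward; lengths in mm; the calibration is good to about 2 mm. A picture is of the moment at which its call begins: read the wrist's pose just before it. camera_model takes no time and is no camera call; for the wrist camera it gives the pose at the moment of the call.
A pose or a line that the arm cannot do raises bot.IKError and nothing moves.
- bot.sign_off(): hands the job in; it is judged then, once.
The state is a dict: "t": time; "qpos": joint angles; "joint_velocities": joint speeds; "effort": joint torques, N m; "tcp_pos": TCP position; "orientation": TCP orientation; "contact_force": force on the tool from outside, world axes, zero at the start; "wrist_torque": the same for the moment, N m; "opening": opening from 0.0 (shut) to 1.0 (fully open); "gripper_force": force on a finger pad.
Only numpy, scipy, OpenCV 4.12 (cv2) and the standard library are available. Lean on these libraries where they do the work, as an engineer would, in place of code of your own. Each camera call takes 0.05 s, during which the arm holds its last target. There are 200 camera calls.

## Working session

There is one attempt and no reset: what is moved stays moved. The work goes in short steps, each a Python script; the robot and the scene stay as the last script left them, time stands still between calls to the robot, and variables do not carry over. Pictures are saved under pics/ and viewed, at most 10 in all, crops included, and the job is handed in when it is done.

```bash
ls; mkdir -p pics; python3 - <<'E'
from bench import bot, imaging
import cv2, numpy as np
for n in("scene","top"):
    im=imaging.capture(n); cv2.imwrite(f"pics/{n}0.png",im); 
    m=imaging.camera_model(n); print(n,m)
print(bot.get_state()["t"])
E
```

```text
pics
scene {'K': array([[389.14394284,   0.        , 273.19795074],
       [  0.        , 389.14394284, 211.21041269],
       [  0.        ,   0.        ,   1.        ]]), 'k1': 0.031615600414270834, 'position': array([1426.49219447, -161.41729677,  674.14344053]), 'rotation': array([1.00806847, 0.00781531, 1.31527696])}
top {'K': array([[387.23690714,   0.        , 281.70325421],
       [  0.        , 387.23690714, 206.83567693],
       [  0.        ,   0.        ,   1.        ]]), 'k1': 0.015743512707881456, 'position': array([ 440.18089376,   15.63757446, 1055.33393743]), 'rotation': array([ 0.17473902,  0.03102119, -1.5605726 ])}
0.1
```

View pics/top0.png

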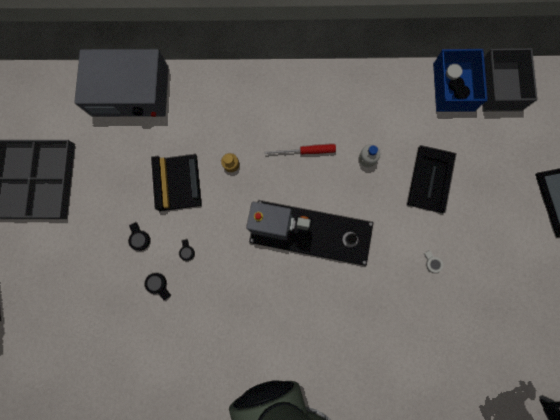

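View pics/scene0.png

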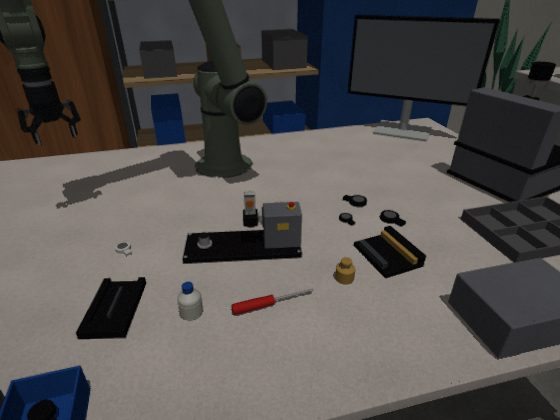

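The top view shows three black fob candidates at (139,239), (157,284) and (186,252), plus a dark one in the blue tray at (458,88). The white fob is at (433,264). The station's housing is at (270,220), its post at (350,240) and its handle at (303,223). I'll measure the sizes next.

```bash
cat > h.py <<'E'
from bench import bot, solve_ik, imaging
import cv2, numpy as np
from scipy.spatial.transform import Rotation as Ro
def norm(uv,m):
    return cv2.undistortPoints(np.array(uv,float).reshape(-1,1,2),m["K"],np.array([m["k1"],0,0,0,0.]))[:,0]
def rays(uv,m):
    n=norm(uv,m); d=np.c_[n[:,0],-n[:,1],-np.ones(len(n))]
    return Ro.from_euler("xyz",m["rotation"]).apply(d)
def plane(uv,m,z):
    d=rays(uv,m); p=np.array(m["position"]); return p+d*((z-p[2])/d[:,2])[:,None]
def proj(P,m):
    q=Ro.from_euler("xyz",m["rotation"]).inv().apply(np.atleast_2d(P)-m["position"])
    n=np.c_[q[:,0]/-q[:,2],-q[:,1]/-q[:,2]]; n=n*(1+m["k1"]*(n**2).sum(1))[:,None]
    return n*m["K"][0,0]+m["K"][:2,2]
def disc_tab(mask,m,z):
    """outline of a fob blob on plane z -> disc centre, radius, tab yaw, reach"""
    c=max(cv2.findContours(mask,cv2.RETR_EXTERNAL,cv2.CHAIN_APPROX_NONE)[0],key=cv2.contourArea)
    full=cv2.drawContours(np.zeros_like(mask),[c],-1,255,-1)
    P=plane(np.argwhere(full>0)[:,::-1],m,z)[:,:2]
    # disc centre: deepest point of the blob, on a mm grid
    o=P.min(0)-5; G=np.zeros((np.ceil(P.max(0)-o)+6).astype(int)[::-1],np.uint8)
    q=plane(c[:,0],m,z)[:,:2]; cv2.fillPoly(G,[np.round((q-o)).astype(np.int32)],255)
    D=cv2.distanceTransform(G,cv2.DIST_L2,5); r=D.max()
    ctr=np.argwhere(D>r-0.7).mean(0)[::-1]+o
    d=q-ctr; far=d[np.linalg.norm(d,axis=1)>r*1.35]
    f=far.mean(0) if len(far) else np.zeros(2)
    return ctr,r,np.arctan2(f[1],f[0]),np.linalg.norm(d,axis=1).max()
E
python3 - <<'E'
from h import *
m=imaging.camera_model("top"); im=cv2.imread("pics/top0.png")
g=im.max(2)
# fobs
for (u,v) in [(139,239),(157,284),(186,252)]:
    mk=np.zeros_like(g); s=np.s_[v-22:v+22,u-22:u+22]; mk[s]=(g[s]<85)*255
    n,l,st,ce=cv2.connectedComponentsWithStats(mk); 
    i=1+np.argmax(st[1:,4]); 
    print((u,v),st[i],*disc_tab(((l==i)*255).astype(np.uint8),m,8))
# station: plate corners seen at top (z18), post top
print("plate", plane([(259,201),(373,221),(366,265),(250,244)],m,18)[:,:2].round(1))
print("post",plane([(350,240)],m,50).round(1),"stud",plane([(258,216)],m,141).round(1),"handle top",plane([(303,221)],m,177).round(1))
for n in("scene",):
    m2=imaging.camera_model(n); print("scene post",plane([(204,238)],m2,50).round(1))
a=cv2.resize(im[190:310,120:380],None,fx=3,fy=3,interpolation=cv2.INTER_CUBIC)
cv2.imwrite("pics/crop1.png",cv2.convertScaleAbs(a,alpha=1.8))
E
```

```text
(139, 239) [128 222  23  30 463] [529.73686024 438.6322241 ] 27.362795 0.43354861275636347 53.36573156818453
(157, 284) [144 273  27  28 485] [415.6526706  385.49821004] 27.362795 -2.410714734797877 53.18921222172661
(186, 252) [179 239  16  23 247] [496.14705703 306.87771421] 19.599997 0.19955482605663744 38.85103749084886
plate [[ 639.   112. ]
 [ 585.7 -195.7]
 [ 468.7 -173.8]
 [ 521.4  133.7]]
post [[ 531.3 -128.7   50. ]] stud [[578.8 102.2 141. ]] handle top [[562.4  -4.6 177. ]]
scene post [[ 550.  -131.6   50. ]]
```

View pics/crop1.png

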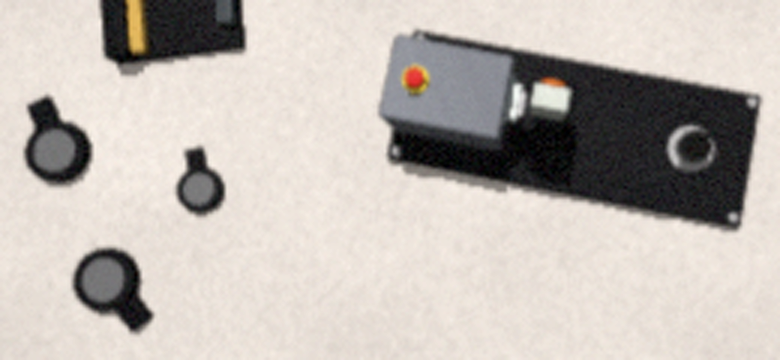

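There are three black candidates. (139,239) and (157,284) are oversize, with a radius of about 27 mm and a reach of 53 mm. (186,252) has a radius of about 20 mm and a reach of 39 mm, which matches the given size. It lies at about (496, 307) with yaw 0.2. The crop confirms that it's the small one, that the button is on the housing's upper (+y) side, and that the post is at about (351,239). Station yaw is about -1.74. I'll go above the fob and look from there.

```bash
python3 - <<'E'
from h import *
print(bot.get_state()["orientation"])
for y in (0.2,0.2+np.pi,0.2-np.pi): print(y,solve_ik([496,307,160],[np.pi,0,y]))
for y in (-1.742,1.4): print(y,solve_ik([557,-5,200],[np.pi,0,y]),solve_ik([535,-132,140],[np.pi,0,y]))
bot.move_ptp([496,307,160],[np.pi,0,0.2])
m=imaging.camera_model("wrist"); im=imaging.capture("wrist"); cv2.imwrite("pics/w1.png",im)
print(m, proj([496,307,12],m), bot.get_state()["t"])
g=im.max(2); print(np.percentile(g,[1,5,20,50]))
E
```

```text
[-3.14006624e+00 -1.83979850e-04  4.34783189e-01]
0.2 [ 0.42772709  0.44169854 -0.20961498  0.91948281  0.         -2.91386556]
3.3415926535897933 [ 0.42772709  0.44169854 -0.20961498  0.91948281  0.          0.22772709]
-2.941592653589793 [ 0.42772709  0.44169854 -0.20961498  0.91948281  0.          0.22772709]
-1.742 [-0.14149507  0.3615146  -0.2242956   0.98498612  0.         -1.54108772] [-0.37586279  0.40573465 -0.32415139  0.84091029  0.         -1.77545544]
1.4 [-0.14149507  0.3615146  -0.2242956   0.98498612  0.          1.60009759] [-0.37586279  0.40573465 -0.32415139  0.84091029  0.          1.36572986]
{'K': array([[372.86430402,   0.        , 282.55151341],
       [  0.        , 372.86430402, 207.32461447],
       [  0.        ,   0.        ,   1.        ]]), 'k1': -0.05613227994766469, 'position': array([570.38233872, 321.34294985, 302.6863983 ]), 'rotation': array([-3.02856350e-01, -5.76746773e-04, -1.37148117e+00])} [[281.51249453 189.43942923]] 3.7583
[ 12.  21.  40. 180.]
```

View pics/w1.png

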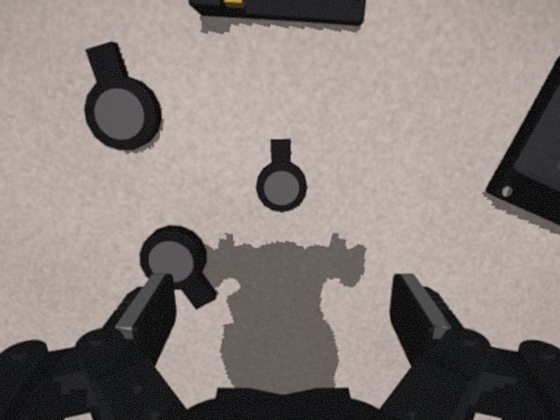

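The fob is centred at (281,187) with its tab pointing straight up the image, so the yaw is right and its size matches. I'll measure it exactly, grasp it, lift, and look at the post.

```bash
python3 - <<'E'
from h import *
m=imaging.camera_model("wrist"); im=cv2.imread("pics/w1.png")
g=im.max(2); mk=np.zeros_like(g); s=np.s_[130:218,245:318]; mk[s]=(g[s]<105)*255
c,r,y,f=disc_tab(mk,m,10); print(c,r,y,f)
s=np.s_[165:210,255:308]; h=np.zeros_like(g); h[s]=((g[s]>60)&(g[s]<105))*255
n,l,st,ce=cv2.connectedComponentsWithStats(h); i=1+np.argmax(st[1:,4]); gc=plane([ce[i]],m,12)[0,:2]; print("grey",gc,st[i])
assert abs(r-21)<4 and np.linalg.norm(gc-c)<4
c=gc; R=[np.pi,0,0.2]
bot.grip(0.75,30)
bot.move_ptp([*c,40],R)
hit=bot.movel([*c,-1],max_speed=40,threshold=4)
S=bot.get_state(); print(hit,S["tcp_pos"],S["contact_force"],S["opening"])
z=S["tcp_pos"][2]+ (2 if hit else 1)
bot.movel([*c,z],max_speed=40)
bot.grip(0.0,30); S=bot.get_state(); print(S["tcp_pos"],S["opening"],S["gripper_force"],S["contact_force"],S["t"])
E
```

```text
[497.94400669 307.73267159] 20.0 0.2120179041593777 38.670467502219694
grey [497.44209422 307.65064402] [264 171  35  34 947]
False [497.66133781 307.76589118  -0.74507797] [-1.24155389 -0.60911955 -0.08222776] 0.7533318928724753
[497.53536087 307.68945597   0.61932578] 0.4754799196018232 30.147337317466736 [-1.1740948  -0.76773688  4.01148152] 6.4167
```

Gripped at an opening of about 41 mm, as expected for a 42 mm disc. Next I'll lift it and look at the post.

```bash
python3 - <<'E'
from h import *
R=[np.pi,0,-1.742]
bot.movel([497.5,307.7,250],max_speed=200)
bot.move_ptp([535,-132,250],R)
bot.movel([535,-132,165],max_speed=150)
m=imaging.camera_model("wrist"); im=imaging.capture("wrist"); cv2.imwrite("pics/w2.png",im)
S=bot.get_state(); print(S["opening"],S["t"],S["tcp_pos"],proj([[535,-132,50]],m))
E
```

```text
0.47409596709981855 10.2083 [ 535.91873448 -132.02237072  166.09123678] [[282.75927529 201.85357836]]
```

View pics/w2.png

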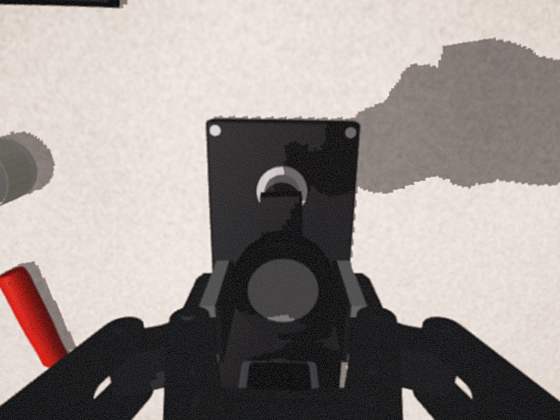

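The post shows as a ring around (282,190), partly hidden by the fob's tab. I'll back off 35 mm toward station -x for a clear view.

```bash
python3 - <<'E'
from h import *
y=-1.742; ex=np.array([np.cos(y),np.sin(y)])
p=np.array([535,-132])-35*ex
bot.movel([*p,165],max_speed=150); bot.dwell(0.2)
m=imaging.camera_model("wrist"); im=imaging.capture("wrist"); cv2.imwrite("pics/w3.png",im)
print(plane([(207,120),(360,120)],m,18)[:,:2]-35*-ex, bot.get_state()["tcp_pos"])
a=cv2.convertScaleAbs(cv2.resize(im[20:270,150:420],None,fx=2.4,fy=2.4,interpolation=cv2.INTER_CUBIC),alpha=2)
cv2.imwrite("pics/w3c.png",a)
E
```

```text
[[ 581.89377886 -197.74205691]
 [ 466.88733303 -177.79390158]] [540.96455594 -98.1644226  165.13669984]
```

View pics/w3c.png

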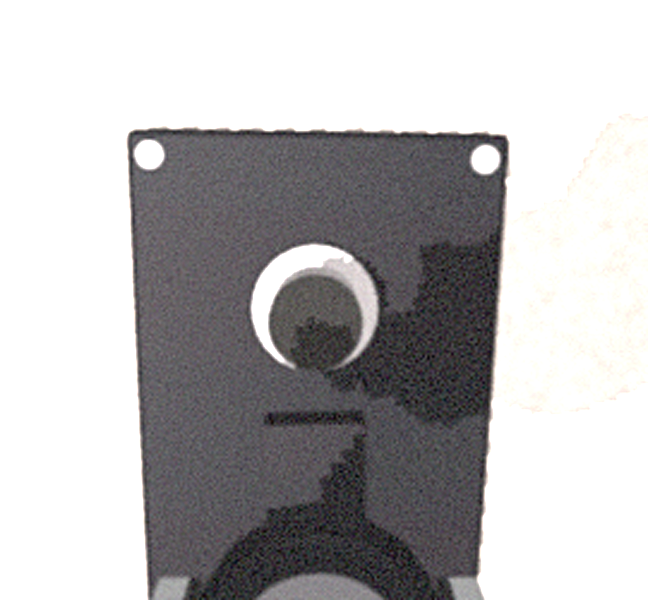

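The post's dark rubber face is clear, centred at crop (316,320), which is full-image (281.7,153.3). Its radius is about 19.6 px, or 28 mm across as expected. The plate's far corners are at full-image (204.2,75) and (361.3,77.1).

```bash
python3 - <<'E'
from h import *
m=imaging.camera_model("wrist")
P=plane([(281.7,153.3),(281.7-19.6,153.3)],m,50)[:,:2]; C=plane([(204.2,75),(361.3,77.1)],m,18)[:,:2]
e=C[1]-C[0]; print(P,"d",2*np.linalg.norm(P[1]-P[0]),C,np.linalg.norm(e)); yaw=np.arctan2(e[1],e[0])+np.pi/2
yaw=(yaw+np.pi)%(2*np.pi)-np.pi
ex=np.array([np.cos(yaw),np.sin(yaw)]); yl=-yaw
print("yaw",yaw,"post from corners",C.mean(0)-55*ex, C.mean(0)+55*ex)
E
```

```text
[[ 535.02772048 -133.25313793]
 [ 548.42636655 -135.58510306]] d 27.200130739927197 [[ 582.44746105 -195.54089318]
 [ 468.16479057 -174.18225908]] 116.26142964180629
yaw -1.755557852553384 post from corners [ 535.4102926  -130.79767122] [ 515.20195903 -238.92548103]
```

Post is at about (535.1, -133), with all estimates agreeing within about 2 mm. Station yaw is about -1.748. I'll place the fob now.

```bash
python3 - <<'E'
from h import *
c=[535.1,-133]; R=[np.pi,0,-1.748]
bot.movel([*c,165],R,max_speed=120)
bot.movel([*c,62],max_speed=120)
bot.dwell(.2); f0=bot.get_state()["contact_force"]
hit=bot.movel([*c,49],max_speed=25,threshold=3)
S=bot.get_state(); print(hit,S["tcp_pos"],f0,S["contact_force"],S["opening"])
bot.dwell(.2)
bot.grip(0.62,20); bot.dwell(.3)
S=bot.get_state(); print(S["opening"],S["tcp_pos"])
bot.movel([*S["tcp_pos"][:2],165],max_speed=120)
p=np.array(c)-35*np.array([np.cos(-1.748),np.sin(-1.748)])
bot.movel([*p,200],max_speed=150); bot.dwell(.2)
m=imaging.camera_model("wrist"); im=imaging.capture("wrist"); cv2.imwrite("pics/w4.png",cv2.convertScaleAbs(im,alpha=1.6))
g=im.max(2);u,v=proj([[*c,62]],m)[0].astype(int); print(u,v)
w=np.s_[v-28:v+28,u-28:u+28]; h=np.zeros_like(g); h[w]=((g[w]>60)&(g[w]<125))*255
n,l,st,ce=cv2.connectedComponentsWithStats(h); i=1+np.argmax(st[1:,4]); print("grey",plane([ce[i]],m,62),st[i],bot.get_state()["t"])
E
```

```text
True [ 535.02438522 -132.99570306   50.61585818] [ 0.43467549 -0.00910371 -0.26118233] [ 0.32356127 -0.32365257  4.95753241] 0.4734038495120408
0.6221206686822613 [ 534.50234265 -132.78089875   50.20146278]
280 149
grey [[ 532.74148853 -130.53703269   62.        ]] [262 129  39  38 537] 15.5917
```

View pics/w4.png

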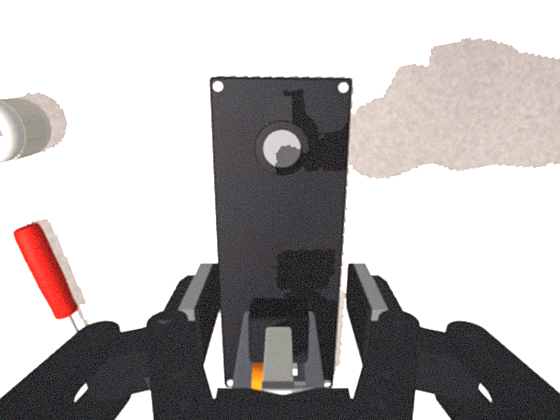

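The fob lies flat and centred on the post. Its grey circle is at about (281,149) against a predicted (280,149), with a shadow across it. The handle top is at about (279,330) with the orange button on its left (+y) side at (259,376). I'll go to the handle and squeeze gently, checking the side force.

```bash
python3 - <<'E'
from h import *
yaw=-1.748; ex=np.array([np.cos(yaw),np.sin(yaw)]); ey=np.array([-ex[1],ex[0]]); post=np.array([535.1,-133])
m=imaging.camera_model("wrist")
# handle top face: front edge corners from view, lateral position only
q=plane([(267,327),(292,327)],m,177)[:,:2]-post; print("handle top front edge x,y:",q@ex,q@ey)
h=post-130*ex+0.5*ey; R=[np.pi,0,yaw]; print(h)
bot.grip(0.8,20)
bot.movel([*h,215],R,max_speed=150)
m=imaging.camera_model("wrist"); im=imaging.capture("wrist"); cv2.imwrite("pics/w5.png",cv2.convertScaleAbs(im,alpha=1.6))
print(bot.get_state()["t"])
E
```

```text
handle top front edge x,y: [-74.16153608 -74.18450995] [ 7.03495398 -5.92099624]
[558.50827495  -5.12387766]
16.7333
```

View pics/w5.png

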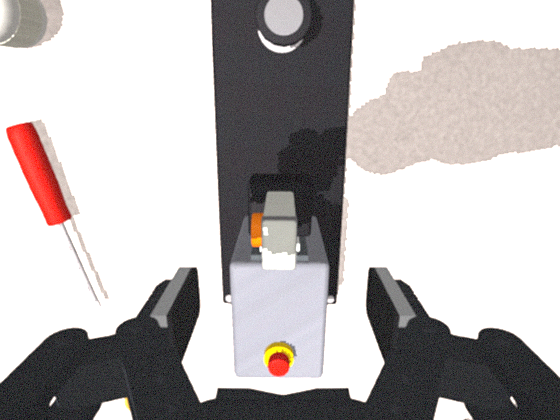

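```bash
python3 - <<'E'
from h import *
yaw=-1.748; ex=np.array([np.cos(yaw),np.sin(yaw)]); ey=np.array([-ex[1],ex[0]]); post=np.array([535.1,-133]); h=post-130*ex
m=imaging.camera_model("wrist")
for z,x,y in [(177,14,9),(177,14,-9),(177,-14,9),(177,-14,-9),(115,14,9),(115,14,-9),(152,0,16)]: print((x,y,z),proj([*(h+x*ex+y*ey),z],m).round(1))
print("fob",plane([(283.5,15)],m,62))
for zz,u,v in((177,263,(268)),(177,295,268),(177,265,249),(177,297,249)):
    q=plane([(u,v)],m,zz)[0,:2]-h; print(q@ex,q@ey)
im=cv2.imread("pics/w5.png"); print(im[262,250:306].max(1),im[180:275:3,280].max(1))
E
```

```text
(14, 9, 177) [[264.7 220.6]]
(14, -9, 177) [[299.8 220.6]]
(-14, 9, 177) [[265.5 269.9]]
(-14, -9, 177) [[299.1 269.9]]
(14, 9, 115) [[269. 190.]]
(14, -9, 115) [[295.8 190. ]]
(0, 16, 152) [[255.1 229. ]]
fob [[ 534.00306373 -134.06732112   62.        ]]
-12.85952355561833 10.339830713929459
-12.86652282660761 -6.781305543064055
-1.8055607723933942 9.099705802667042
-1.8148308964796733 -7.724836743102949
[139 144 149 139 136 144 133 134 144 126 130 149 237 255 255 255 255 255
 255 255 255 255 255 255 255 255 255 255 255 255 255 255 255 255 255 255
 255 255 255 255 255 255 255 255 255 192 150 136 134 134 126 134 136 130
 126 123] [ 45  56  43  56 155 155 168 163 165 158 163 158 118 114 194 195 197 195
 194 205 197 202 195 202 202 255 255 255 255 255 235 235]
```

The image matches the predicted handle corners. There's a lateral shift of about 1 to 1.6 mm toward +y, so I'll use a +1.5 mm grip centre, descend and squeeze gently.

```bash
python3 - <<'E'
from h import *
yaw=-1.748; ex=np.array([np.cos(yaw),np.sin(yaw)]); ey=np.array([-ex[1],ex[0]]); post=np.array([535.1,-133]); h=post-130*ex+1.5*ey
def show(s):
    S=bot.get_state(); f=np.array(S["contact_force"]); q=np.array(S["tcp_pos"][:2])-h
    print(s,"f xyz",(f[:2]@ex).round(2),(f[:2]@ey).round(2),f[2].round(2),"pos",(q@ex).round(2),(q@ey).round(2),S["tcp_pos"][2],"open",S["opening"]*85,"gf",S["gripper_force"],S["t"])
bot.movel([*h,215],max_speed=100)
hit=bot.movel([*h,132],max_speed=80,threshold=6); show(("down",hit))
if not hit:
    bot.grip(0.0,30); bot.dwell(.3); show("closed")
E
```

```text
('down', False) f xyz -0.48 0.37 -0.24 pos -0.02 0.46 132.53945793965997 open 68.20678008938629 gf 0.0 18.175
closed f xyz 0.56 2.19 4.95 pos -0.01 1.35 132.95961959758523 open 18.01115273110864 gf 33.18167746067047 18.975
```

The opening is about 19 mm with the button in, and the side force is small. I'll pull in stages.

```bash
python3 - <<'E'
from h import *
yaw=-1.748; ex=np.array([np.cos(yaw),np.sin(yaw)]); ey=np.array([-ex[1],ex[0]]); post=np.array([535.1,-133]); h=post-130*ex
def show(s):
    S=bot.get_state(); f=np.array(S["contact_force"]); q=np.array(S["tcp_pos"][:2])-h
    print(s,"f xyz",(f[:2]@ex).round(2),(f[:2]@ey).round(2),f[2].round(2),"pos",(q@ex).round(2),(q@ey).round(2),S["tcp_pos"][2].round(2),"open",round(S["opening"]*85,2),"gf",S["gripper_force"],S["t"])
bot.grip(0.0,60); show("60N")
for d in (20,60,80,120,128):
    bot.movel([*(h+d*ex+(2-1.0*d/130)*ey),132.5],max_speed=50); bot.dwell(.1); show(d)
hit=bot.movel([*(h+136*ex+1*ey),132.5],max_speed=15,threshold=10); bot.dwell(.2); show(("stop",hit))
im=imaging.capture("scene"); cv2.imwrite("pics/s1.png",cv2.resize(im[120:300,120:380],None,fx=3,fy=3,interpolation=cv2.INTER_CUBIC))
E
```

```text
60N f xyz -0.26 1.68 7.14 pos 0.01 2.72 133.03 open 17.54 gf 63.424304109066725 19.1917
20 f xyz -1.39 1.54 5.94 pos 20.54 2.56 132.99 open 17.33 gf 63.36039461195469 19.8417
60 f xyz -0.91 1.41 5.7 pos 60.34 2.15 132.87 open 17.56 gf 63.342150282114744 20.8917
80 f xyz -3.83 2.28 5.92 pos 80.03 1.93 132.82 open 17.47 gf 63.40486055240035 21.5417
120 f xyz -3.52 2.48 5.7 pos 119.69 1.57 132.8 open 17.56 gf 63.4420270845294 22.5917
128 f xyz -3.9 2.92 6.09 pos 127.66 1.46 132.79 open 17.23 gf 63.49590567871928 23.0
('stop', True) f xyz -4.45 -1.42 4.02 pos 129.63 1.74 132.73 open 17.3 gf 63.66192474961281 23.625
```

View pics/s1.png

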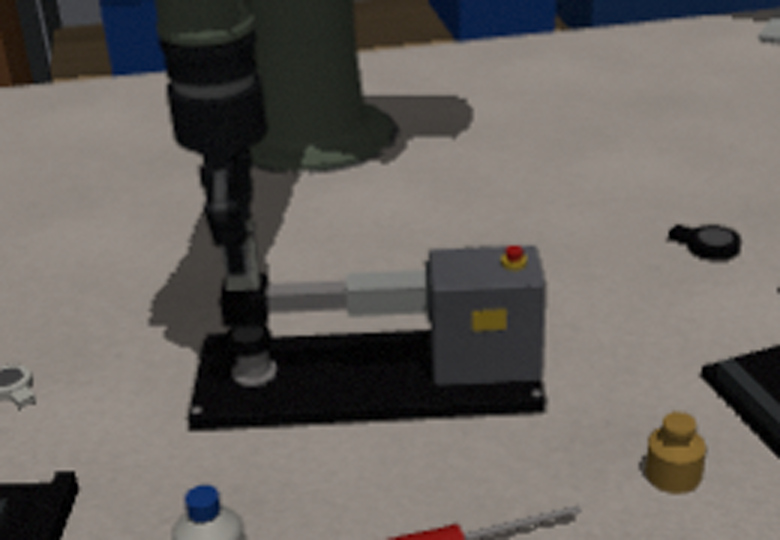

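The boom is out, with both stages visible, the camera over the post and the fob on it. A 1.5 mm nudge will confirm it's against the hard stop, and then I'll hand in.

```bash
python3 - <<'E'
from h import *
yaw=-1.748; ex=np.array([np.cos(yaw),np.sin(yaw)]); ey=np.array([-ex[1],ex[0]])
S=bot.get_state(); p=np.array(S["tcp_pos"]); f0=np.array(S["contact_force"])[:2]@ex
hit=bot.movel([*(p[:2]+1.5*ex),p[2]],max_speed=8,threshold=12); bot.dwell(.4)
S=bot.get_state(); print(hit,f0,np.array(S["contact_force"])[:2]@ex,(np.array(S["tcp_pos"])-p)[:2]@ex,S["gripper_force"],S["t"])
print(bot.sign_off())
E
```

```text
False -4.127567464831049 -5.997907503651037 0.6675155750692446 63.44570707529783 24.475
the job is handed in; nothing more can be done
None
```

The job is handed in at about 24.5 s, though no verdict came back: the black fob was placed flat on the post and released, and the arm is gripping the handle with the button squeezed in. The boom stopped hard about 130 mm out, its second stop, with the camera over the fob.

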